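# Swap the spare grinding wheel for the worn one behind the slurry bottles

### The job

The orange spare grinding wheel stands in the storage rack behind two slurry bottles: move both bottles aside onto the blue mat, take the spare wheel to the empty cradle ready for fitting, and put the dark worn wheel away in the rack in its stead. Then stand each bottle back where it stood on the rack at the start, the two not exchanged. Set everything down gently and upright, never dropping or tipping a bottle or wheel, and leave the stone and the gem tray where they are.

Things in the scene. Friction and masses are not known exactly. Their poses are not given: they have to be found in the camera images.
- bottle_yellow: white squeeze bottle of polishing slurry, yellow label and cap, loose, 0.3 kg. Round body 56 mm diameter to 96 mm high, cone shoulder to 116 mm, cap 30 mm diameter from 116 to 160 mm above its foot: lift it by the cap. Starts on the front ledge of the rack, before the spare wheel. Origin: centre of its foot, z up.
- bottle_green: white squeeze bottle of polishing slurry, green label and cap, loose, 0.3 kg. Round body 56 mm diameter to 96 mm high, cone shoulder to 116 mm, cap 30 mm diameter from 116 to 160 mm above its foot: lift it by the cap. Starts on the front ledge of the rack, before the spare wheel. Origin: centre of its foot, z up.
- spare_wheel: spare grinding wheel: bright orange rim, white sides. 102 mm diameter, 38 mm wide, 0.45 kg, loose. Stands on its rim, axis level; pinch the top of the rim across the 38 mm width. Origin: centre of the wheel; x is its axis. Starts in the rack.
- worn_wheel: worn grinding wheel: very dark brown rim, grey-brown sides. 102 mm diameter, 38 mm wide, 0.45 kg, loose. Stands on its rim, axis level; pinch the top of the rim across the 38 mm width. Origin: centre of the wheel; x is its axis. Starts in cradle_worn.
- rack: pale wooden storage rack, fixed, board 10 mm high, x -97 to +37 mm, y +-75 mm. Origin on the bench, straight below the wheel seat's centre; -x is its front, to the robot. Seat: dowels and fences as in the cradles; a seated wheel has its axis along x, its centre 64 mm above the origin. The bottles stand on the board's front part (top 10 mm over the bench) on dark rings about x = -63, y = +-33 mm.
- mat: blue rubber mat, fixed, 100 (x) x 160 (y) x 4 mm: the side area for the bottles. Origin: centre of its underside, on the bench, so its top is at 4 mm.
- cradle_worn: wooden cradle, holds the worn wheel at the start: fixed, board 74 (x) x 124 (y) x 10 mm; dowels along x at y = +-34 mm carry the wheel between fences across y (inner faces x = +-26 mm, 7 mm thick, tops 42 mm over the bench). Seated wheel: axis along x, centre 64 mm straight above the origin, 7 mm play to each fence. Origin: centre of the underside, on the bench.
- cradle_empty: wooden cradle, empty at the start: fixed, board 74 (x) x 124 (y) x 10 mm; dowels along x at y = +-34 mm carry the wheel between fences across y (inner faces x = +-26 mm, 7 mm thick, tops 42 mm over the bench). Seated wheel: axis along x, centre 64 mm straight above the origin, 7 mm play to each fence. Origin: centre of the underside, on the bench.
- rock: bystander: loose brown lump of rough agate with a banded flat top, 80 mm wide, 51 mm high. Origin: centre of its underside.
- gem_tray: bystander: loose shallow aluminium tray 90 (x) x 120 (y) x 18 mm with coloured cabochons in it. Origin: centre of its underside.
Mind the look-alikes: they are no part of the job. What is shaped like the worn_wheel but green, purple or yellow is not meant.

How it is judged (in metres and radians):
On the way, in this order (a step that is already met when the one before it is completed fails the run):
1. both bottles stand on the mat, released (x of bottle_yellow in the frame of mat between -0.05 and 0.05 m and y of bottle_yellow in the frame of mat between -0.08 and 0.08 m and z of each of bottle_yellow, bottle_green in the frame of mat below 0.01 m and angle between each of bottle_yellow, bottle_green's own z axis and vertical below 0.12 rad and contact force between the fingers and bottle_yellow below 0.2 N and linear speed of each of bottle_yellow, bottle_green below 0.03 m/s and angular speed of each of bottle_yellow, bottle_green below 0.3 rad/s and x of bottle_green in the frame of mat between -0.05 and 0.05 m and y of bottle_green in the frame of mat between -0.08 and 0.08 m and contact force between the fingers and bottle_green below 0.2 N), for 0.2 s.
2. the spare wheel sits in the empty cradle, released (horizontal distance between spare_wheel and cradle_empty below 0.012 m and z of spare_wheel in the frame of cradle_empty between 0.058 and 0.07 m and angle between the x axis of spare_wheel and the x axis of cradle_empty, either way round below 0.2 rad and contact force between the fingers and spare_wheel below 0.2 N and linear speed of spare_wheel below 0.03 m/s and angular speed of spare_wheel below 0.3 rad/s), for 0.2 s.
3. the worn wheel sits in the rack, released, while both bottles still stand on the mat (all of step 1 and horizontal distance between worn_wheel and rack below 0.012 m and z of worn_wheel in the frame of rack between 0.058 and 0.07 m and angle between the x axis of worn_wheel and the x axis of rack, either way round below 0.2 rad and contact force between the fingers and worn_wheel below 0.2 N and linear speed of worn_wheel below 0.03 m/s and angular speed of worn_wheel below 0.3 rad/s), for 0.2 s.
At the end, for the whole second after the job is handed in: Spare wheel seated in the cradle that was empty, worn wheel in the rack (centres within 12 mm in plan, 6 mm in height, axes within 0.2 rad of the seat's x); each bottle upright (0.12 rad) within 12 mm of where it stood at the start; all released and at rest (all of step 2 and horizontal distance between worn_wheel and rack below 0.012 m and z of worn_wheel in the frame of rack between 0.058 and 0.07 m and angle between the x axis of worn_wheel and the x axis of rack, either way round below 0.2 rad and contact force between the fingers and worn_wheel below 0.2 N and linear speed of each of worn_wheel, bottle_yellow, bottle_green below 0.03 m/s and angular speed of each of worn_wheel, bottle_yellow, bottle_green below 0.3 rad/s and distance of each of bottle_yellow, bottle_green from where it was at the start of the episode below 0.012 m and angle between each of bottle_yellow, bottle_green's own z axis and vertical below 0.12 rad and contact force between the fingers and bottle_yellow below 0.2 N and contact force between the fingers and bottle_green below 0.2 N); the robot touches nothing.
It fails at once if a bottle is tipped (over 0.6 rad) (angle between any of bottle_yellow, bottle_green's own z axis and vertical above 0.6 rad).
It fails at once if a wheel is tipped over sideways (axis over 0.6 rad from level) (angle between any of spare_wheel, worn_wheel's own x axis and vertical below 0.97 rad or angle between any of spare_wheel, worn_wheel's own x axis and vertical above 2.17 rad).
It fails at once if a bottle or wheel is dropped (falls free faster than 0.7 m/s, about 25 mm) ((linear speed of bottle_yellow above 0.7 m/s and contact force between the fingers and bottle_yellow below 0.1 N) or (linear speed of bottle_green above 0.7 m/s and contact force between the fingers and bottle_green below 0.1 N) or (linear speed of spare_wheel above 0.7 m/s and contact force between the fingers and spare_wheel below 0.1 N) or (linear speed of worn_wheel above 0.7 m/s and contact force between the fingers and worn_wheel below 0.1 N)).
It fails at once if the stone or the gem tray is moved more than 15 mm (distance of any of rock, gem_tray from where it was at the start of the episode above 0.015 m).
It also fails if it takes over 144 s, if anything falls off the work surface, if the arm or the gripper's body presses on something with over 40 N, if the wrist force passes 120 N, or if a joint passes its speed limit or range.

### The arm

A 6-joint arm with a two-finger parallel gripper is mounted at the origin on the work surface. World frame = base frame: x ahead of the robot, y to its left, z up, the work surface at z = 0. Lengths are in m, angles in degrees, forces in N, time in s.
With the tool pointing down it reaches from about 0.25 to 0.8 m from the base axis. Payload 3.9 kg.
Tool frame: the origin (TCP) lies between the finger pads; the fingertips stand 14 mm ahead of it and the grasp point (between the pads) lies 5 mm behind it (robot.finger_overhang is the z of the fingertips in the tool frame, in m); z points along the fingers, x is the direction in which the jaws open and shut, and the axes are right-handed (so a half turn about z gives the same grasp; the last joint's range is limited). The gripper opens to 85 mm and grips with 20 to 120 N. Pads are 22 mm wide; open, the fingers measure 114 mm over their backs; the gripper's body (76 mm by 85 mm) begins 54 mm behind the grasp point. The pads swing forward as they close: fully open they stand 13 mm farther back than shut.
Start: joints at [66.291, 14.897, -7.913, 67.191, 0, 90], TCP at [0.211, 0.481, 0.221] pointing down, gripper open.
Joint ranges: [-159.42, 159.42], [-47.68, 98.78], [-73.54, 78.23], [-108.79, 121.32], [-90, 84.71], [-180, 180]. Speed limits (degrees/s): [147.25, 147.25, 180, 180, 180, 180].

### API

Orientations are given as [roll, pitch, yaw] about the fixed x, y, z axes, in that order (R = Rz(yaw) Ry(pitch) Rx(roll)).
In Python, from rig import robot, get_image gives the robot as it stands.
- The arm moves only by the tool carry_out, never from a script. Its argument "moves" is a list of rows, each an object with "travel": the shift along the tool's x, y, z in cm, a list of three; "twist": the turn about the tool's z in rad. A call has 1 to 20 rows; each row shifts and turns the commanded pose from where the row before left it, along the tool's axes as they then stand; what a row does not reach is not made up. A row lasts 1/10 s, in which the tool goes at most 50 mm and 8.59 degrees, less where a joint would pass 70% of its speed; a pose out of reach is approached as far as the arm can. A call is refused whole if a number of a shift passes 5 or a number of a turn 0.15, either way. A call with a gripper value outside its range is refused whole. "jaw" is the finger opening in cm, from 0 to 8.54, set as the call begins (left out, the last holds). The fingers move at their own pace and stop on an object; "newtons" is the grip in N (left out, the last holds). Time passes only in rows, so rows that do not move let the fingers close. It gives the time, the measured TCP pose, the force and the opening at its end, in the units of the state.
- robot.get_obs(): the state, without advancing time (a new reading comes with each control period).
- get_image(name): name is "scene" or "top"; returns a dict with "image" (420x560x3 uint8, red, green, blue), "fx", "fy", "cx", "cy" (pixels), "rvec" (rotation vector, rad) and "tvec" (3), from world to camera coordinates, as OpenCV has them. Camera axes: x right, y down, z forward; pixel columns grow to the right and rows downward; lengths in m; the calibration is good to about 2 mm. A picture is of the moment at which its call begins. There is no depth.
- robot.close_job(): hands the job in, once; it reports no verdict.
The state is a dict: "t": time; "joint_positions": joint angles; "dq": joint speeds; "tau": joint torques, N m; "eef_pos": TCP position; "tool_rot": TCP orientation; "force": force on the tool from outside, world axes, zero at the start; "moment": the same for the moment, N m; "width": finger opening in m.
Only numpy, scipy, OpenCV 4.12 (cv2) and the standard library are available. Lean on these libraries where they do the work, as an engineer would, in place of code of your own. Each camera call takes 0.05 s, during which the arm holds its last target. There are 200 camera calls.

## Working session

There is one attempt and no reset: what is moved stays moved. The work goes in short steps, Python scripts to look and compute and a tool call to move; the robot and the scene stay as the last step left them, time stands still between calls to the robot, and variables do not carry over. Pictures are saved under pics/ and viewed, on a budget of 14 in all, crops included, one or two more only if the job needs it, and the job is handed in when it is done.

Besides the shell and the picture viewer there is one more tool, called after "Request:" as a command line: name --argument value ..., lists and objects as JSON in quotes. carry_out: Moves the arm, as the interface text tells. Its arguments: {"type":"object","properties":{"moves":{"type":"array","items":{"type":"object","properties":{"travel":{"type":"array","items":{"type":"number"}},"twist":{"type":"number"}}}},"jaw":{"type":"number"},"newtons":{"type":"number"}},"required":["moves"]}

```bash
mkdir -p pics; cat > h.py <<'E'
import cv2, numpy as np
from rig import robot, get_image
def cam(n):
    d=get_image(n); R,_=cv2.Rodrigues(np.array(d["rvec"],float)); d["R"]=R; d["t"]=np.array(d["tvec"],float).ravel()
    d["bgr"]=cv2.cvtColor(d["image"],cv2.COLOR_RGB2BGR); return d
def ray(d,u,v):
    r=d["R"].T@np.array([(u-d["cx"])/d["fx"],(v-d["cy"])/d["fy"],1.]); return -d["R"].T@d["t"], r/np.linalg.norm(r)
def onz(d,u,v,z):
    c,r=ray(d,u,v); return c+r*(z-c[2])/r[2]
def proj(d,P):
    p=d["R"]@np.array(P,float)+d["t"]; return np.array([d["fx"]*p[0]/p[2]+d["cx"],d["fy"]*p[1]/p[2]+d["cy"]])
E
python3 - <<'E'
from h import *
for n in("scene","top"):
    d=cam(n); cv2.imwrite(f"pics/{n}0.png",cv2.resize(d["bgr"],(784,588),interpolation=cv2.INTER_CUBIC)); print(n,ray(d,280,210),d["fx"])
o=robot.get_obs();print(o["eef_pos"],o["tool_rot"],o["width"],o["t"])
E
```

```text
scene (array([1.12027816, 0.35488198, 0.92152011]), array([-0.51396793, -0.29698195, -0.80476002])) 522.1684961649318
top (array([ 0.45181706, -0.01000326,  0.95770217]), array([ 0.10841582,  0.00234553, -0.99410287])) 457.56637584443246
[0.21084695 0.48009084 0.21984159] [1.79999496e+02 1.03439910e-01 6.62891077e+01] 0.08514377574088962 0.1
```

View pics/top0.png

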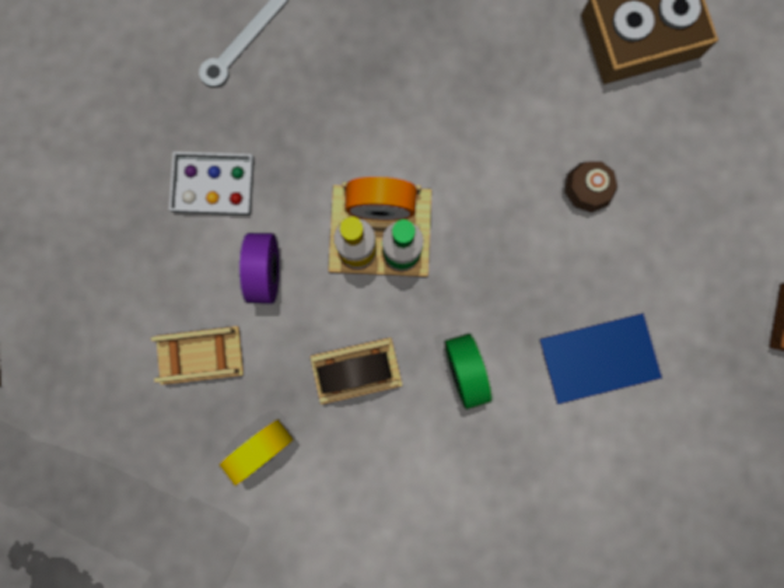

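View pics/scene0.png

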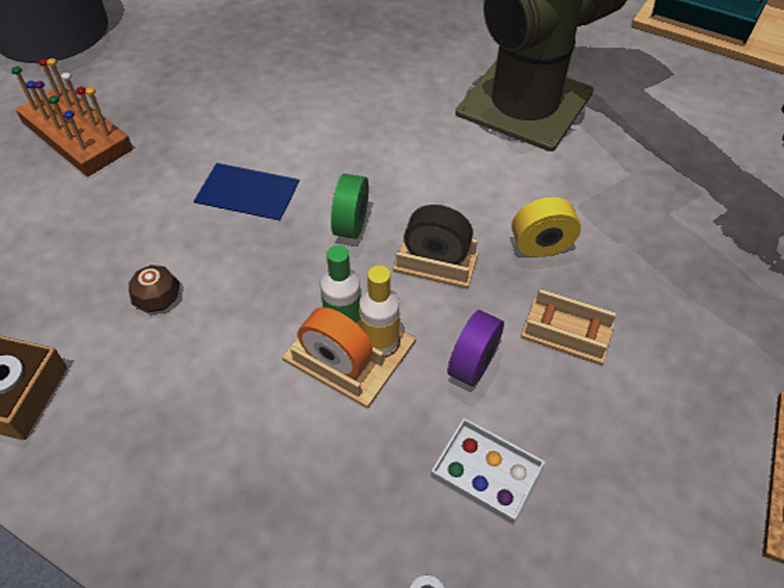

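Top view (x1.4): rack near (380,230), with the yellow cap at (351,230), green cap at (403,233) and orange wheel at (380,195). Worn wheel in its cradle at (355,372), empty cradle (198,355), mat (600,358), tray (212,183), stone (592,186). The scene view agrees. Next is an enlarged composite plus mask measurements.

```bash
python3 - <<'E'
from h import *
T=cam("top"); S=cam("scene")
def mask(d,lo,hi,roi):
    h=cv2.cvtColor(d["bgr"],cv2.COLOR_BGR2HSV); m=cv2.inRange(h,lo,hi); z=np.zeros_like(m); x0,y0,x1,y1=[int(a/1.4) for a in roi]; z[y0:y1,x0:x1]=m[y0:y1,x0:x1]
    n,l,s,c=cv2.connectedComponentsWithStats(z); k=1+np.argmax(s[1:,4]); return (l==k).astype(np.uint8)
def cen(m): ys,xs=np.nonzero(m); return xs.mean(),ys.mean(),len(xs)
def tri(a,b):
    (c1,r1),(c2,r2)=a,b; A=np.stack([r1,-r2],1); s=np.linalg.lstsq(A,c2-c1,rcond=None)[0]; p=c1+r1*s[0];q=c2+r2*s[1]; return (p+q)/2,np.linalg.norm(p-q)
Y=((20,120,80),(35,255,255));G=((50,120,80),(80,255,255));O=((5,150,80),(18,255,255));B=((105,100,40),(125,255,255))
for n,c,rt,rs in(("yellow",Y,(335,212,368,245),(362,260,395,302)),("green",G,(385,215,420,250),(322,240,355,282))):
    a=mask(T,*c,rt);b=mask(S,*c,rs); u=cen(a);v=cen(b); print(n,u,v,tri(ray(T,*u[:2]),ray(S,*v[:2])),onz(T,*u[:2],.16),onz(S,*v[:2],.148))
a=mask(T,*O,(330,160,430,230)); r=cv2.minAreaRect(cv2.findNonZero(a)); print("orange",r,[onz(T,*p,.115)[:2].round(4) for p in cv2.boxPoints(r)])
a=mask(T,*B,(520,300,680,420)); r=cv2.minAreaRect(cv2.findNonZero(a)); bp=np.array([onz(T,*p,.004)[:2] for p in cv2.boxPoints(r)]);print("mat",bp.round(4),bp.mean(0))
crop=lambda d,x,y:cv2.resize(d["bgr"][y:y+75,x:x+100],(400,300),interpolation=cv2.INTER_CUBIC)
# top crops: rack, empty, worn ; scene crop empty
print("x4")
im=np.vstack([np.hstack([crop(T,222,122),crop(T,92,217)]),np.hstack([crop(T,205,230),crop(S,355,190)])])
cv2.imwrite("pics/comp.png",im)
E
```

```text
yellow (np.float64(250.57142857142858), np.float64(162.61632653061224), 245) (np.float64(270.32456140350877), np.float64(201.7719298245614), 342) (array([0.6230754 , 0.04669798, 0.15403907]), np.float64(1.2535927597889316e-05)) [0.62180819 0.04627198 0.16      ] [0.6191602  0.04427861 0.148     ]
green (np.float64(287.89861751152074), np.float64(164.94009216589862), 217) (np.float64(240.95394736842104), np.float64(181.01973684210526), 152) (array([ 0.6179989 , -0.02018526,  0.16722129]), np.float64(0.0008304853824585897)) [ 0.61930531 -0.0199135   0.16      ] [ 0.60537305 -0.03013668  0.148     ]
orange ((271.3665466308594, 140.30316162109375), (51.275230407714844, 27.397525787353516), 2.726310968399048) [array([0.6499, 0.0603]), array([0.7024, 0.0596]), array([ 0.7  , -0.037]), array([ 0.6476, -0.0358])]
mat [[ 0.4947 -0.2285]
 [ 0.5379 -0.3831]
 [ 0.4437 -0.4058]
 [ 0.401  -0.2526]] [ 0.469317   -0.31749811]
x4
```

View pics/comp.png

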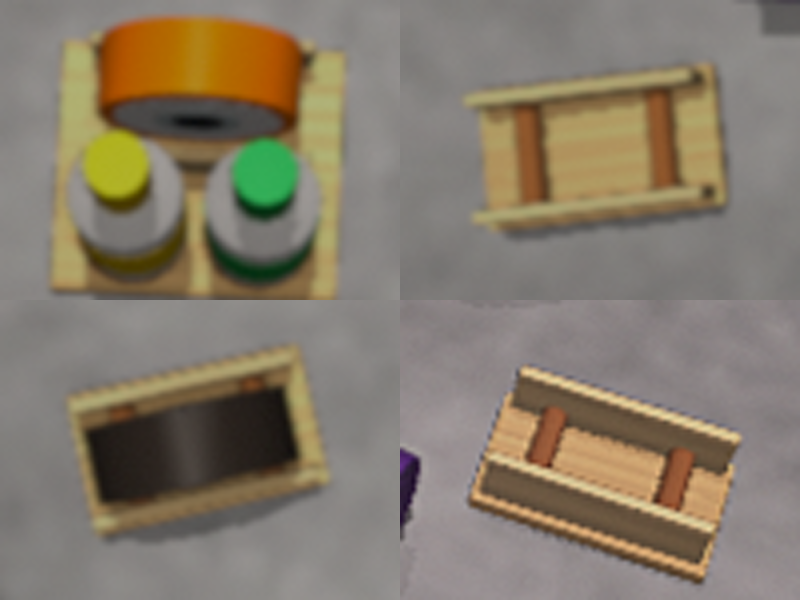

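Composite (4x): the yellow cap disc is at (117,162) and green at (266,171). Rack board corners are (62,40), (345,50), (335,298), (52,290). Empty-cradle fence tops run (468,100)-(700,75) and (476,216)-(712,190). Worn-cradle fences run (70,398)-(297,350) and (97,525)-(327,475).

```bash
python3 - <<'E'
from h import *
T=cam("top"); S=cam("scene")
def P(d,ox,oy,pts,z,cx=0,cy=0): return np.array([onz(d,ox+(x-cx+.5)/4-.5,oy+(y-cy+.5)/4-.5,z)[:2] for x,y in pts])
def sh(n,q):
    print(n,q.round(4).tolist(),"mean",q.mean(0).round(4))
    for a,b in((0,1),(1,2),(2,3),(3,0)):
        e=q[b]-q[a]; print("   len %.4f ang %.1f"%(np.hypot(*e),np.degrees(np.arctan2(e[1],e[0]))),end="")
    print()
print("caps",P(T,222,122,[(117,162),(266,171)],.17))
sh("rack",P(T,222,122,[(62,40),(345,50),(335,296),(52,288)],.01))
sh("emptyT fence",P(T,92,217,[(468,100),(702,74),(714,190),(476,216)],.042,400,0))
sh("emptyT board",P(T,92,217,[(480,110),(715,65),(725,205),(498,235)],.01,400,0))
sh("emptyS fence",P(S,355,190,[(488,458),(715,527),(740,437),(522,370)],.042,400,300))
sh("worn fence",P(T,205,230,[(70,398),(297,350),(327,478),(97,528)],.042,0,300))
sh("worn wheel",P(T,205,230,[(85,428),(282,388),(296,458),(103,500)],.112,0,300))
# wheel orange silhouettes: top generatrix edges
sh("orange top ",P(T,222,122,[(105,35),(195,18),(195,96),(105,110)],.115))
E
```

```text
caps [[ 0.62056283  0.04506381]
 [ 0.61821689 -0.0201588 ]]
rack [[0.7197, 0.0875], [0.7179, -0.0623], [0.5868, -0.0599], [0.5871, 0.0881]] mean [0.6529 0.0134]
   len 0.1498 ang -90.7   len 0.1312 ang 179.0   len 0.1480 ang 89.9   len 0.1326 ang -0.2
emptyT fence [[0.4785, 0.335], [0.4948, 0.2176], [0.437, 0.2087], [0.4207, 0.3274]] mean [0.4578 0.2722]
   len 0.1185 ang -82.1   len 0.0585 ang -171.3   len 0.1198 ang 97.8   len 0.0583 ang 7.4
emptyT board [[0.4744, 0.3404], [0.5012, 0.219], [0.429, 0.2103], [0.4102, 0.3272]] mean [0.4537 0.2742]
   len 0.1244 ang -77.6   len 0.0727 ang -173.1   len 0.1184 ang 99.1   len 0.0655 ang 11.7
emptyS fence [[0.4989, 0.2235], [0.479, 0.3371], [0.4205, 0.3287], [0.4385, 0.2157]] mean [0.4592 0.2762]
   len 0.1154 ang 100.0   len 0.0590 ang -171.8   len 0.1144 ang -81.0   len 0.0610 ang 7.3
worn fence [[0.4599, 0.1054], [0.487, -0.0073], [0.4239, -0.024], [0.396, 0.0895]] mean [0.4417 0.0409]
   len 0.1159 ang -76.5   len 0.0653 ang -165.2   len 0.1169 ang 103.8   len 0.0659 ang 14.0
worn wheel [[0.4457, 0.0891], [0.4666, -0.0011], [0.4348, -0.0084], [0.4131, 0.0796]] mean [0.44   0.0398]
   len 0.0926 ang -76.9   len 0.0327 ang -167.1   len 0.0907 ang 103.9   len 0.0340 ang 16.2
orange top  [[0.6929, 0.0566], [0.7021, 0.0144], [0.6647, 0.0133], [0.657, 0.0554]] mean [0.6792 0.0349]
   len 0.0431 ang -77.7   len 0.0374 ang -178.3   len 0.0427 ang 100.4   len 0.0360 ang 1.9
```

Estimates from these measurements:

| Item | Position (x, y) | Yaw |
|---|---|---|
| Rack origin | (.683, .0125) | -1° |
| Green bottle | (.618, -.020) | – |
| Yellow bottle | (.6205, .045) | – |
| Empty cradle | (.4585, .274) | 8° |
| Worn cradle | (.441, .0405) | 13.5° |
| Mat | (.469, -.3175) | 14° |

I'll start moving, turning the tool to yaw 0 first.

Request:
carry_out --moves '[{"twist": 0.15}, {"twist": 0.15}, {"twist": 0.15}, {"twist": 0.15}, {"twist": 0.15}, {"twist": 0.15}, {"twist": 0.15}, {"twist": 0.107}, {"travel": [2, 2.5, 0]}, {"travel": [2, 2.5, 0]}, {"travel": [2, 2.5, 0]}, {"travel": [2, 2.5, 0]}, {"travel": [2, 2.5, 0]}, {"travel": [2, 2.5, 0]}, {"travel": [2, 2.5, 0]}, {"travel": [2, 2.5, 0]}, {"travel": [2, 2.5, 0]}, {"travel": [2, 2.5, 0]}, {"travel": [2, 2.5, 0]}, {"travel": [2, 2.5, 0]}]' --jaw 5.5 --newtons 30

```text
validation failed for argument at $.mo...
```

Request:
carry_out --moves '[{"travel": [2, 2.5, 0]}, {"travel": [2, 2.5, 0]}, {"travel": [2, 2.5, 0]}, {"travel": [2, 2.5, 0]}, {"travel": [2, 2.5, 0]}, {"travel": [2, 2.5, 0]}, {"travel": [2, 2.5, 0]}, {"travel": [2, 2.5, 0]}, {"travel": [0.7, 0.1, 0]}, {"travel": [0, 0, 0]}, {"travel": [0, 0, 0]}]'

```text
validation failed for argument at $.mo...
```

Request:
carry_out --moves '[{"travel": [0, 0, 0], "twist": 0.15}, {"travel": [0, 0, 0], "twist": 0.15}, {"travel": [0, 0, 0], "twist": 0.15}, {"travel": [0, 0, 0], "twist": 0.15}, {"travel": [0, 0, 0], "twist": 0.15}, {"travel": [0, 0, 0], "twist": 0.15}, {"travel": [0, 0, 0], "twist": 0.15}, {"travel": [0, 0, 0], "twist": 0.107}, {"travel": [2, 2.5, 0], "twist": 0}, {"travel": [2, 2.5, 0], "twist": 0}, {"travel": [2, 2.5, 0], "twist": 0}, {"travel": [2, 2.5, 0], "twist": 0}, {"travel": [2, 2.5, 0], "twist": 0}, {"travel": [2, 2.5, 0], "twist": 0}, {"travel": [2, 2.5, 0], "twist": 0}, {"travel": [2, 2.5, 0], "twist": 0}]' --jaw 5.5 --newtons 30

```text
t: 1.9
eef_pos: [0.3717, 0.2796, 0.2207]
tool_rot: [-180.0, -0.0, 0.0]
force: [0.3, -0.2, 0.8]
width: 0.0546
```

Request:
carry_out --moves '[{"travel": [2, 2.5, 0], "twist": 0}, {"travel": [2, 2.5, 0], "twist": 0}, {"travel": [2, 2.5, 0], "twist": 0}, {"travel": [2, 2.5, 0], "twist": 0}, {"travel": [2, 2.5, 0], "twist": 0}, {"travel": [2, 2.5, 0], "twist": 0}, {"travel": [2, 2.5, 0], "twist": 0}, {"travel": [2, 2.5, 0], "twist": 0}, {"travel": [2, 2.5, 0], "twist": 0}, {"travel": [2, 2.5, 0], "twist": 0}, {"travel": [2, 2.5, 0], "twist": 0}, {"travel": [2.6, 2.5, 0], "twist": 0}, {"travel": [0, 0, 0], "twist": 0}, {"travel": [0, 0, 0], "twist": 0}]'

```text
t: 3.3
eef_pos: [0.617, -0.0198, 0.22]
tool_rot: [-180.0, 0.1, -0.1]
force: [-0.1, 0.4, -0.0]
width: 0.0553
```

```bash
python3 - <<'E'
from h import *
T=cam("top"); S=cam("scene")
o=robot.get_obs();print(o["eef_pos"],o["tool_rot"])
c=lambda d,x,y:cv2.resize(d["bgr"][y:y+112,x:x+100],(400,448),interpolation=cv2.INTER_CUBIC)
cv2.imwrite("pics/a1.png",np.hstack([c(T,222,100),c(S,200,140)]))
E
```

```text
[ 0.61625172 -0.01871889  0.22041785] [-1.79977857e+02  6.79517505e-02  2.76023812e-02]
```

View pics/a1.png

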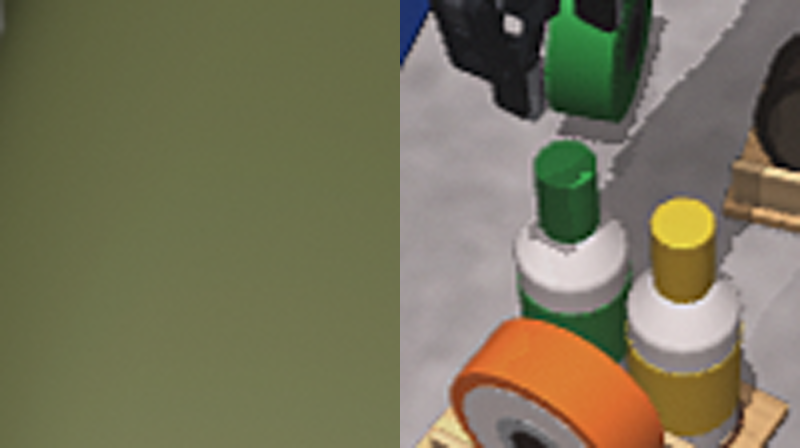

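The scene crop shows the fingers centred over the green cap (cap top about (565,163)). The arm blocks the top view. Descending and gripping.

Request:
carry_out --moves '[{"travel": [0, 0, 1.5], "twist": 0}, {"travel": [0, 0, 1.5], "twist": 0}, {"travel": [0, 0, 1.5], "twist": 0}, {"travel": [0, 0, 1.5], "twist": 0}, {"travel": [0, 0, 1], "twist": 0}, {"travel": [0, 0, 0.6], "twist": 0}, {"travel": [0, 0, 0], "twist": 0}]'

```text
t: 4.1
eef_pos: [0.6163, -0.0188, 0.1441]
tool_rot: [-180.0, 0.1, 0.0]
force: [0.3, -0.5, 0.2]
width: 0.0549
```

Request:
carry_out --moves '[{"travel": [0, 0, 0], "twist": 0}, {"travel": [0, 0, 0], "twist": 0}, {"travel": [0, 0, 0], "twist": 0}, {"travel": [0, 0, 0], "twist": 0}, {"travel": [0, 0, 0], "twist": 0}, {"travel": [0, 0, 0], "twist": 0}]' --jaw 2 --newtons 30

```text
t: 4.7
eef_pos: [0.618, -0.0194, 0.1456]
tool_rot: [180.0, -0.1, -0.0]
force: [0.3, -0.0, 6.5]
width: 0.0286
```

Request:
carry_out --moves '[{"travel": [0, 0, -0.5], "twist": 0}, {"travel": [0, 0, -1.5], "twist": 0}, {"travel": [0, 0, -2], "twist": 0}, {"travel": [0, 0, -2], "twist": 0}, {"travel": [0, 0, -2], "twist": 0}, {"travel": [0, 0, -2], "twist": 0}, {"travel": [0, 0, -2], "twist": 0}, {"travel": [0, 0, -2], "twist": 0}, {"travel": [0, 0, 0], "twist": 0}, {"travel": [-0.3, 1, 0], "twist": 0}, {"travel": [-0.8, 2, 0], "twist": 0}, {"travel": [-0.8, 2, 0], "twist": 0}, {"travel": [-0.8, 2, 0], "twist": 0}, {"travel": [-0.8, 2, 0], "twist": 0}, {"travel": [-0.8, 2, 0], "twist": 0}, {"travel": [-0.8, 2, 0], "twist": 0}, {"travel": [-0.8, 2, 0], "twist": 0}, {"travel": [-0.8, 2, 0], "twist": 0}]'

```text
t: 6.5
eef_pos: [0.548, -0.1904, 0.2823]
tool_rot: [-179.9, 0.2, -0.0]
force: [0.3, 0.3, -2.6]
width: 0.0286
```

Request:
carry_out --moves '[{"travel": [-0.8, 2, 0], "twist": 0}, {"travel": [-0.8, 2, 0], "twist": 0}, {"travel": [-0.8, 2, 0], "twist": 0}, {"travel": [-0.8, 2, 0], "twist": 0}, {"travel": [-0.8, 2, 0], "twist": 0}, {"travel": [-0.8, 2, 0], "twist": 0}, {"travel": [-0.8, 2, 0], "twist": 0}, {"travel": [-0.8, 2, 0], "twist": 0}, {"travel": [-0.55, 1.2, 0], "twist": 0}, {"travel": [0, 0, 0], "twist": 0}, {"travel": [0, 0, 2], "twist": 0}, {"travel": [0, 0, 2], "twist": 0}, {"travel": [0, 0, 2], "twist": 0}, {"travel": [0, 0, 2], "twist": 0}, {"travel": [0, 0, 2], "twist": 0}, {"travel": [0, 0, 2], "twist": 0}, {"travel": [0, 0, 1.3], "twist": 0}, {"travel": [0, 0, 0], "twist": 0}]'

```text
t: 8.3
eef_pos: [0.4791, -0.359, 0.1489]
tool_rot: [-179.8, 0.3, 0.1]
force: [0.5, -0.1, -2.5]
width: 0.0287
```

Request:
carry_out --moves '[{"travel": [0, 0, 0.4], "twist": 0}, {"travel": [0, 0, 0.3], "twist": 0}, {"travel": [0, 0, 0.2], "twist": 0}, {"travel": [0, 0, 0.1], "twist": 0}, {"travel": [0, 0, 0], "twist": 0}]'

```text
t: 8.8
eef_pos: [0.4807, -0.3614, 0.1418]
tool_rot: [180.0, -0.0, -0.0]
force: [-0.6, 0.3, -1.9]
width: 0.0287
```

Request:
carry_out --moves '[{"travel": [0, 0, 0.1], "twist": 0}, {"travel": [0, 0, 0.1], "twist": 0}, {"travel": [0, 0, 0], "twist": 0}]'

```text
t: 9.1
eef_pos: [0.4807, -0.3614, 0.1396]
tool_rot: [180.0, -0.0, -0.0]
force: [-0.1, 0.3, -1.9]
width: 0.0283
```

Request:
carry_out --moves '[{"travel": [0, 0, 0.1], "twist": 0}, {"travel": [0, 0, 0], "twist": 0}]'

```text
t: 9.3
eef_pos: [0.4811, -0.3617, 0.1396]
tool_rot: [179.9, -0.1, 0.0]
force: [-0.1, 0.7, 3.6]
width: 0.0287
```

Request:
carry_out --moves '[{"travel": [0, 0, 0.05], "twist": 0}, {"travel": [0, 0, 0], "twist": 0}]'

```text
t: 9.5
eef_pos: [0.4813, -0.3617, 0.1395]
tool_rot: [179.9, -0.1, 0.0]
force: [-0.6, 1.3, 6.8]
width: 0.0287
```

Request:
carry_out --moves '[{"travel": [0, 0, 0], "twist": 0}, {"travel": [0, 0, 0], "twist": 0}, {"travel": [0, 0, 0], "twist": 0}, {"travel": [0, 0, 0], "twist": 0}, {"travel": [0, 0, 0], "twist": 0}, {"travel": [0, 0, -1], "twist": 0}, {"travel": [0, 0, -2], "twist": 0}, {"travel": [0, 0, -2], "twist": 0}, {"travel": [0, 0, -2], "twist": 0}, {"travel": [0, 0, -2], "twist": 0}]' --jaw 5.5

```text
t: 10.5
eef_pos: [0.4806, -0.3614, 0.2298]
tool_rot: [180.0, -0.0, -0.0]
force: [-0.2, 0.8, -0.5]
width: 0.0551
```

Request:
carry_out --moves '[{"travel": [0.7, -2.1, 0], "twist": 0}, {"travel": [0.7, -2.1, 0], "twist": 0}, {"travel": [0.7, -2.1, 0], "twist": 0}, {"travel": [0.7, -2.1, 0], "twist": 0}, {"travel": [0.7, -2.1, 0], "twist": 0}, {"travel": [0.7, -2.1, 0], "twist": 0}, {"travel": [0.7, -2.1, 0], "twist": 0}, {"travel": [0.7, -2.1, 0], "twist": 0}, {"travel": [0.7, -2.1, 0], "twist": 0}, {"travel": [0.7, -2.1, 0], "twist": 0}, {"travel": [0.7, -2.1, 0], "twist": 0}, {"travel": [0.7, -2.1, 0], "twist": 0}, {"travel": [0.7, -2.1, 0], "twist": 0}, {"travel": [0.7, -2.1, 0], "twist": 0}, {"travel": [0.7, -2.1, 0], "twist": 0}, {"travel": [0.7, -2.1, 0], "twist": 0}, {"travel": [0.7, -2.1, 0], "twist": 0}, {"travel": [0.7, -2.1, 0], "twist": 0}, {"travel": [0.7, -2.1, 0], "twist": 0}, {"travel": [0.7, -0.7, 0], "twist": 0}]'

```text
t: 12.5
eef_pos: [0.621, 0.0465, 0.2289]
tool_rot: [-180.0, -0.0, 0.1]
force: [-0.1, 1.2, 0.4]
width: 0.0551
```

```bash
python3 - <<'E'
from h import *
S=cam("scene")
o=robot.get_obs();print(o["eef_pos"],o["tool_rot"])
cv2.imwrite("pics/a2.png",cv2.resize(S["bgr"][60:300,50:370],(800,600),interpolation=cv2.INTER_CUBIC))
E
```

```text
[0.62223255 0.04664203 0.22855807] [-1.79959884e+02 -1.07579648e-01  1.29327335e-01]
```

View pics/a2.png

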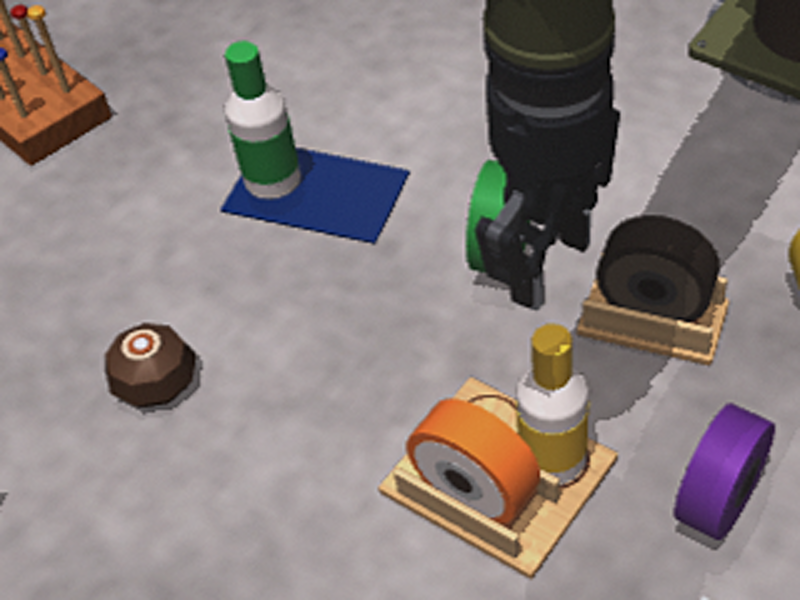

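The green bottle stands on the mat (foot near (270,185)), and the gripper is over the yellow cap (552,340). Descending.

Request:
carry_out --moves '[{"travel": [0, 0, 1.5], "twist": 0}, {"travel": [0, 0, 1.5], "twist": 0}, {"travel": [0, 0, 1.5], "twist": 0}, {"travel": [0, 0, 1.5], "twist": 0}, {"travel": [0, 0, 1.5], "twist": 0}, {"travel": [0, 0, 0.85], "twist": 0}, {"travel": [0, 0, 0], "twist": 0}]'

```text
t: 13.25
eef_pos: [0.6196, 0.0438, 0.1435]
tool_rot: [180.0, 0.1, -0.0]
force: [0.8, 0.1, 0.2]
width: 0.0547
```

Request:
carry_out --moves '[{"travel": [0, 0, 0], "twist": 0}, {"travel": [0, 0, 0], "twist": 0}, {"travel": [0, 0, 0], "twist": 0}, {"travel": [0, 0, 0], "twist": 0}, {"travel": [0, 0, 0], "twist": 0}, {"travel": [0, 0, 0], "twist": 0}]' --jaw 2

```text
t: 13.85
eef_pos: [0.6213, 0.0447, 0.1458]
tool_rot: [180.0, -0.1, 0.0]
force: [-1.6, -0.8, 5.8]
width: 0.0285
```

Request:
carry_out --moves '[{"travel": [0, 0, -0.5], "twist": 0}, {"travel": [0, 0, -1.5], "twist": 0}, {"travel": [0, 0, -2], "twist": 0}, {"travel": [0, 0, -2], "twist": 0}, {"travel": [0, 0, -2], "twist": 0}, {"travel": [0, 0, -2], "twist": 0}, {"travel": [0, 0, -2], "twist": 0}, {"travel": [0, 0, -2], "twist": 0}, {"travel": [0, 0, 0], "twist": 0}, {"travel": [-1, 2, 0], "twist": 0}, {"travel": [-1, 2, 0], "twist": 0}, {"travel": [-1, 2, 0], "twist": 0}, {"travel": [-1, 2, 0], "twist": 0}, {"travel": [-1, 2, 0], "twist": 0}, {"travel": [-1, 2, 0], "twist": 0}, {"travel": [-1, 2, 0], "twist": 0}, {"travel": [-1, 2, 0], "twist": 0}]'

```text
t: 15.55
eef_pos: [0.5392, -0.1158, 0.2827]
tool_rot: [-180.0, 0.2, 0.0]
force: [-0.4, 1.1, -3.4]
width: 0.0284
```

Request:
carry_out --moves '[{"travel": [-1, 2, 0], "twist": 0}, {"travel": [-1, 2, 0], "twist": 0}, {"travel": [-1, 2, 0], "twist": 0}, {"travel": [-1, 2, 0], "twist": 0}, {"travel": [-1, 2, 0], "twist": 0}, {"travel": [-1, 2, 0], "twist": 0}, {"travel": [-1, 2, 0], "twist": 0}, {"travel": [-1.25, 1.9, 0], "twist": 0}, {"travel": [0, 0, 0], "twist": 0}, {"travel": [0, 0, 2], "twist": 0}, {"travel": [0, 0, 2], "twist": 0}, {"travel": [0, 0, 2], "twist": 0}, {"travel": [0, 0, 2], "twist": 0}, {"travel": [0, 0, 2], "twist": 0}, {"travel": [0, 0, 2], "twist": 0}, {"travel": [0, 0, 1.5], "twist": 0}, {"travel": [0, 0, 0.5], "twist": 0}, {"travel": [0, 0, 0.3], "twist": 0}, {"travel": [0, 0, 0], "twist": 0}]'

```text
t: 17.45
eef_pos: [0.4582, -0.2741, 0.1414]
tool_rot: [-180.0, 0.0, 0.0]
force: [0.8, -0.6, -1.9]
width: 0.0287
```

Request:
carry_out --moves '[{"travel": [0, 0, 0.1], "twist": 0}, {"travel": [0, 0, 0.1], "twist": 0}, {"travel": [0, 0, 0.1], "twist": 0}, {"travel": [0, 0, 0], "twist": 0}]'

```text
t: 17.85
eef_pos: [0.4587, -0.2748, 0.1398]
tool_rot: [179.9, -0.1, -0.0]
force: [-0.7, 0.7, 3.8]
width: 0.0286
```

Request:
carry_out --moves '[{"travel": [0, 0, 0.1], "twist": 0}, {"travel": [0, 0, 0], "twist": 0}]'

```text
t: 18.05
eef_pos: [0.459, -0.275, 0.1398]
tool_rot: [179.9, -0.2, -0.0]
force: [-1.7, 0.8, 9.5]
width: 0.0285
```

Request:
carry_out --moves '[{"travel": [0, 0, 0], "twist": 0}, {"travel": [0, 0, 0], "twist": 0}, {"travel": [0, 0, 0], "twist": 0}, {"travel": [0, 0, 0], "twist": 0}, {"travel": [0, 0, 0], "twist": 0}, {"travel": [0, 0, -1], "twist": 0}, {"travel": [0, 0, -2], "twist": 0}, {"travel": [0, 0, -2], "twist": 0}, {"travel": [0, 0, -2], "twist": 0}, {"travel": [0, 0, -2], "twist": 0}]' --jaw 6

```text
t: 19.05
eef_pos: [0.4582, -0.2743, 0.2292]
tool_rot: [180.0, -0.0, 0.0]
force: [-0.6, -0.5, -0.2]
width: 0.0602
```

Request:
carry_out --moves '[{"travel": [1.5, -2, 0], "twist": 0}, {"travel": [1.5, -2, 0], "twist": 0}, {"travel": [1.5, -2, 0], "twist": 0}, {"travel": [1.5, -2, 0], "twist": 0}, {"travel": [1.5, -2, 0], "twist": 0}, {"travel": [1.5, -2, 0], "twist": 0}, {"travel": [1.5, -2, 0], "twist": 0}, {"travel": [1.5, -2, 0], "twist": 0}, {"travel": [1.5, -2, 0], "twist": 0}, {"travel": [1.5, -2, 0], "twist": 0}, {"travel": [1.5, -2, 0], "twist": 0}, {"travel": [1.5, -2, 0], "twist": 0}, {"travel": [1.5, -2, 0], "twist": 0}, {"travel": [1.5, -2, 0], "twist": 0}, {"travel": [1.5, -0.6, 0], "twist": 0}, {"travel": [0, 0, 0], "twist": 0}]'

```text
t: 20.65
eef_pos: [0.6847, 0.013, 0.2275]
tool_rot: [-180.0, -0.1, 0.1]
force: [-0.9, -0.2, -0.1]
width: 0.06
```

```bash
python3 - <<'E'
from h import *
S=cam("scene")
o=robot.get_obs();print(o["eef_pos"],o["tool_rot"])
cv2.imwrite("pics/a3.png",cv2.resize(S["bgr"][60:300,50:370],(800,600),interpolation=cv2.INTER_CUBIC))
E
```

```text
[0.68351394 0.01216739 0.22757645] [1.79986265e+02 4.49631795e-03 5.82053639e-02]
```

View pics/a3.png

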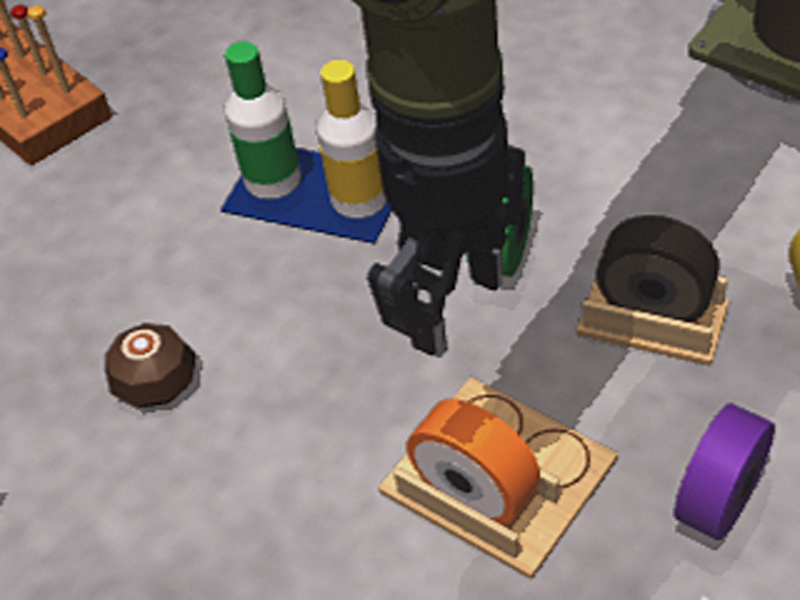

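Both bottles are upright on the mat, and the gripper's shadow falls centrally on the orange wheel (470,420). Descending onto its rim.

Request:
carry_out --moves '[{"travel": [0, 0, 2], "twist": 0}, {"travel": [0, 0, 2], "twist": 0}, {"travel": [0, 0, 2], "twist": 0}, {"travel": [0, 0, 2], "twist": 0}, {"travel": [0, 0, 1.5], "twist": 0}, {"travel": [0, 0, 1.5], "twist": 0}, {"travel": [0, 0, 1.5], "twist": 0}, {"travel": [0, 0, 1.1], "twist": 0}, {"travel": [0, 0, 0], "twist": 0}]'

```text
t: 21.6
eef_pos: [0.6811, 0.011, 0.0901]
tool_rot: [180.0, 0.2, -0.0]
force: [-0.2, -0.2, -1.0]
width: 0.0597
```

Request:
carry_out --moves '[{"travel": [0, 0, 0], "twist": 0}, {"travel": [0, 0, 0], "twist": 0}, {"travel": [0, 0, 0], "twist": 0}, {"travel": [0, 0, 0], "twist": 0}, {"travel": [0, 0, 0], "twist": 0}, {"travel": [0, 0, 0], "twist": 0}]' --jaw 2.8 --newtons 50

```text
t: 22.2
eef_pos: [0.6841, 0.0115, 0.093]
tool_rot: [180.0, -0.1, -0.0]
force: [-0.3, -1.4, 6.1]
width: 0.0364
```

Request:
carry_out --moves '[{"travel": [0, 0, -0.3], "twist": 0}, {"travel": [0, 0, -0.5], "twist": 0}, {"travel": [0, 0, -1], "twist": 0}, {"travel": [0, 0, -1.5], "twist": 0}, {"travel": [0, 0, -2], "twist": 0}, {"travel": [0, 0, -2], "twist": 0}, {"travel": [0, 0, -2], "twist": 0}, {"travel": [0, 0, -2], "twist": 0}, {"travel": [0, 0, -2], "twist": 0}, {"travel": [0, 0, 0], "twist": 0}]'

```text
t: 23.2
eef_pos: [0.6848, 0.0118, 0.2282]
tool_rot: [-180.0, -0.3, 0.0]
force: [-0.2, 0.0, -3.3]
width: 0.0367
```

Request:
carry_out --moves '[{"travel": [-1.6, -1.85, 0], "twist": 0}, {"travel": [-1.6, -1.85, 0], "twist": 0}, {"travel": [-1.6, -1.85, 0], "twist": 0}, {"travel": [-1.6, -1.85, 0], "twist": 0}, {"travel": [-1.6, -1.85, 0], "twist": 0}, {"travel": [-1.6, -1.85, 0], "twist": 0}, {"travel": [-1.6, -1.85, 0], "twist": 0}, {"travel": [-1.6, -1.85, 0], "twist": 0}, {"travel": [-1.6, -1.85, 0], "twist": 0}, {"travel": [-1.6, -1.85, 0], "twist": 0}, {"travel": [-1.6, -1.85, 0], "twist": 0}, {"travel": [-1.6, -1.85, 0], "twist": 0}, {"travel": [-1.6, -1.85, 0], "twist": 0}, {"travel": [-1.6, -1.85, 0], "twist": 0}, {"travel": [-0.05, -0.3, 0], "twist": 0}, {"travel": [0, 0, 0], "twist": -0.07}, {"travel": [0, 0, 0], "twist": -0.07}, {"travel": [0, 0, 0], "twist": 0}, {"travel": [0, 0, 0], "twist": 0}]'

```text
t: 25.1
eef_pos: [0.4585, 0.2732, 0.224]
tool_rot: [180.0, 0.0, 7.9]
force: [0.5, 0.0, -3.5]
width: 0.0365
```

Request:
carry_out --moves '[{"travel": [0, 0, 2], "twist": 0}, {"travel": [0, 0, 2], "twist": 0}, {"travel": [0, 0, 2], "twist": 0}, {"travel": [0, 0, 1.5], "twist": 0}, {"travel": [0, 0, 1], "twist": 0}, {"travel": [0, 0, 0], "twist": 0}, {"travel": [0, 0, 0], "twist": 0}]'

```text
t: 25.8
eef_pos: [0.4589, 0.2737, 0.1399]
tool_rot: [-180.0, -0.0, 8.0]
force: [0.4, 0.3, -3.8]
width: 0.0362
```

```bash
python3 - <<'E'
from h import *
S=cam("scene");T=cam("top")
o=robot.get_obs();print(o["eef_pos"],o["tool_rot"],o["force"])
c=lambda d,x,y:cv2.resize(d["bgr"][y:y+120,x:x+100],(400,480),interpolation=cv2.INTER_CUBIC)
cv2.imwrite("pics/a4.png",np.hstack([c(T,92,190),c(S,355,150)]))
E
```

```text
[0.45941607 0.27409329 0.14058841] [-1.79958319e+02 -1.06748960e-01  8.00484315e+00] [ 0.42214959 -0.23259917 -2.92971004]
```

View pics/a4.png

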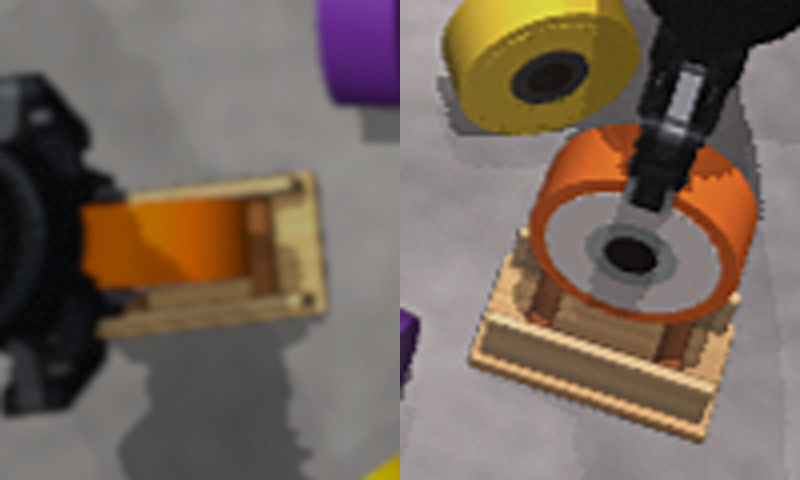

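The orange wheel hangs over the empty cradle, in line with its fences in both views. Lowering it gently.

Request:
carry_out --moves '[{"travel": [0, 0, 1], "twist": 0}, {"travel": [0, 0, 1], "twist": 0}, {"travel": [0, 0, 1], "twist": 0}, {"travel": [0, 0, 0.7], "twist": 0}, {"travel": [0, 0, 0.4], "twist": 0}, {"travel": [0, 0, 0.3], "twist": 0}, {"travel": [0, 0, 0], "twist": 0}]'

```text
t: 26.6
eef_pos: [0.4584, 0.2736, 0.0952]
tool_rot: [180.0, 0.0, 8.0]
force: [0.3, 0.4, -3.5]
width: 0.0364
```

Request:
carry_out --moves '[{"travel": [0, 0, 0.1], "twist": 0}, {"travel": [0, 0, 0.1], "twist": 0}, {"travel": [0, 0, 0.1], "twist": 0}, {"travel": [0, 0, 0], "twist": 0}]'

```text
t: 27.0
eef_pos: [0.4591, 0.2743, 0.0933]
tool_rot: [-179.9, -0.1, 8.0]
force: [-0.6, 1.0, -0.2]
width: 0.0367
```

Request:
carry_out --moves '[{"travel": [0, 0, 0.1], "twist": 0}, {"travel": [0, 0, 0], "twist": 0}]'

```text
t: 27.2
eef_pos: [0.4592, 0.2748, 0.093]
tool_rot: [-179.9, -0.1, 8.0]
force: [-1.6, 1.8, 6.3]
width: 0.0367
```

Request:
carry_out --moves '[{"travel": [0, 0, 0], "twist": 0}, {"travel": [0, 0, 0], "twist": 0}, {"travel": [0, 0, 0], "twist": 0}, {"travel": [0, 0, 0], "twist": 0}, {"travel": [0, 0, 0], "twist": 0}, {"travel": [0, 0, -1], "twist": 0}, {"travel": [0, 0, -1], "twist": 0}, {"travel": [0, 0, -2], "twist": 0}, {"travel": [0, 0, -2], "twist": 0}, {"travel": [0, 0, -2], "twist": 0}, {"travel": [0, 0, -2], "twist": 0}, {"travel": [0, 0, -2], "twist": 0}]' --jaw 6

```text
t: 28.4
eef_pos: [0.4588, 0.2738, 0.2137]
tool_rot: [-180.0, -0.1, 8.0]
force: [0.1, 0.2, -0.5]
width: 0.0598
```

Request:
carry_out --moves '[{"travel": [-0.5, 2.3, 0], "twist": 0}, {"travel": [-0.5, 2.3, 0], "twist": 0}, {"travel": [-0.5, 2.3, 0], "twist": 0}, {"travel": [-0.5, 2.3, 0], "twist": 0}, {"travel": [-0.5, 2.3, 0], "twist": 0}, {"travel": [-0.5, 2.3, 0], "twist": 0}, {"travel": [-0.5, 2.3, 0], "twist": 0}, {"travel": [-0.5, 2.3, 0], "twist": 0}, {"travel": [-0.5, 2.3, 0], "twist": 0}, {"travel": [-0.5, 2.2, 0], "twist": 0}, {"travel": [0, 0, 0], "twist": -0.096}, {"travel": [0, 0, 0], "twist": 0}, {"travel": [0, 0, 0], "twist": 0}]'

```text
t: 29.7
eef_pos: [0.4414, 0.04, 0.2124]
tool_rot: [180.0, -0.1, 13.4]
force: [-0.7, 0.3, 0.0]
width: 0.0599
```

```bash
python3 - <<'E'
from h import *
S=cam("scene");T=cam("top")
o=robot.get_obs();print(o["eef_pos"],o["tool_rot"],o["force"])
c=lambda d,x,y:cv2.resize(d["bgr"][y:y+120,x:x+100],(400,480),interpolation=cv2.INTER_CUBIC)
cv2.imwrite("pics/a5.png",np.hstack([c(T,92,190),c(S,260,110)]))
E
```

```text
[0.44123947 0.04031279 0.21201395] [ 1.79998280e+02 -3.88052740e-02  1.34899303e+01] [-0.25007735  0.03765226  0.82871749]
```

View pics/a5.png

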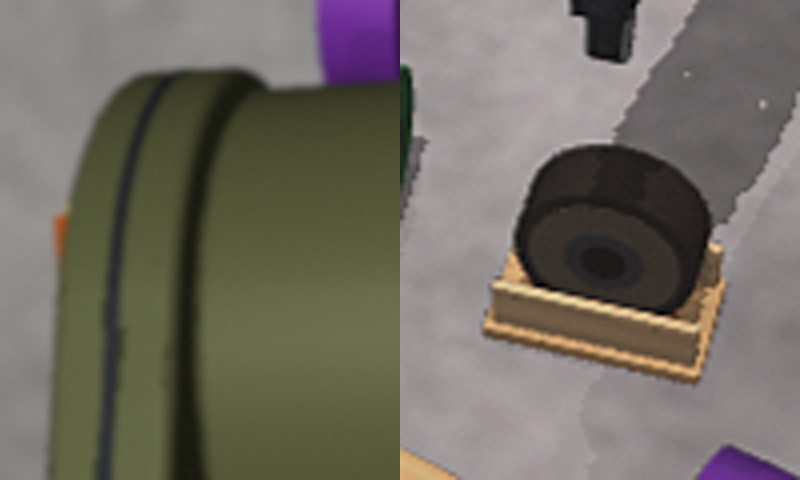

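The worn wheel sits in its cradle, with a finger visible above it at (610,30). Alignment by the numbers is good, so I'll descend, grip and lift.

Request:
carry_out --moves '[{"travel": [0, 0, 2], "twist": 0}, {"travel": [0, 0, 2], "twist": 0}, {"travel": [0, 0, 2], "twist": 0}, {"travel": [0, 0, 1.5], "twist": 0}, {"travel": [0, 0, 1.5], "twist": 0}, {"travel": [0, 0, 1.5], "twist": 0}, {"travel": [0, 0, 1], "twist": 0}, {"travel": [0, 0, 0.5], "twist": 0}, {"travel": [0, 0, 0], "twist": 0}]'

```text
t: 30.7
eef_pos: [0.4407, 0.0401, 0.0912]
tool_rot: [-180.0, 0.1, 13.5]
force: [0.4, 0.5, -0.2]
width: 0.0603
```

Request:
carry_out --moves '[{"travel": [0, 0, 0], "twist": 0}, {"travel": [0, 0, 0], "twist": 0}, {"travel": [0, 0, 0], "twist": 0}, {"travel": [0, 0, 0], "twist": 0}, {"travel": [0, 0, 0], "twist": 0}, {"travel": [0, 0, 0], "twist": 0}]' --jaw 2.8

```text
t: 31.3
eef_pos: [0.4417, 0.04, 0.0925]
tool_rot: [180.0, -0.1, 13.5]
force: [-1.1, 0.9, 5.7]
width: 0.0364
```

Request:
carry_out --moves '[{"travel": [0, 0, -0.3], "twist": 0}, {"travel": [0, 0, -0.5], "twist": 0}, {"travel": [0, 0, -1], "twist": 0}, {"travel": [0, 0, -1.5], "twist": 0}, {"travel": [0, 0, -2], "twist": 0}, {"travel": [0, 0, -2], "twist": 0}, {"travel": [0, 0, -2], "twist": 0}, {"travel": [0, 0, -2], "twist": 0}, {"travel": [0, 0, 0], "twist": 0}, {"travel": [0, 0, 0], "twist": 0.12}, {"travel": [0, 0, 0], "twist": 0.12}, {"travel": [0, 0, 0], "twist": 0}]'

```text
t: 32.5
eef_pos: [0.4402, 0.0398, 0.2036]
tool_rot: [180.0, 0.1, -0.2]
force: [-0.2, 0.2, -4.7]
width: 0.0368
```

Request:
carry_out --moves '[{"travel": [1, 0.21, 0], "twist": 0}, {"travel": [1.9, 0.21, 0], "twist": 0}, {"travel": [1.9, 0.21, 0], "twist": 0}, {"travel": [1.9, 0.21, 0], "twist": 0}, {"travel": [1.9, 0.21, 0], "twist": 0}, {"travel": [1.9, 0.21, 0], "twist": 0}, {"travel": [1.9, 0.21, 0], "twist": 0}, {"travel": [1.9, 0.21, 0], "twist": 0}, {"travel": [1.9, 0.21, 0], "twist": 0}, {"travel": [1.9, 0.21, 0], "twist": 0}, {"travel": [1.9, 0.21, 0], "twist": 0}, {"travel": [1.9, 0.21, 0], "twist": 0}, {"travel": [1.9, 0.21, 0], "twist": 0}, {"travel": [0.4, 0, 0], "twist": 0}, {"travel": [0, 0, 0], "twist": 0}, {"travel": [0, 0, 2], "twist": 0}, {"travel": [0, 0, 2], "twist": 0}, {"travel": [0, 0, 2], "twist": 0}, {"travel": [0, 0, 0.5], "twist": 0}, {"travel": [0, 0, 0], "twist": 0}]'

```text
t: 34.5
eef_pos: [0.6813, 0.0117, 0.1386]
tool_rot: [180.0, 0.2, -0.2]
force: [-0.4, -0.9, -4.7]
width: 0.0364
```

```bash
python3 - <<'E'
from h import *
S=cam("scene");T=cam("top")
o=robot.get_obs();print(o["eef_pos"],o["tool_rot"],o["force"])
c=lambda d,x,y:cv2.resize(d["bgr"][y:y+120,x:x+100],(400,480),interpolation=cv2.INTER_CUBIC)
cv2.imwrite("pics/a6.png",np.hstack([c(T,92,190),c(S,195,170)]))
E
```

```text
[0.68323639 0.0117571  0.1407151 ] [-1.79995674e+02 -7.50432216e-02 -2.07581877e-01] [-0.30360657  0.50271797 -4.88295948]
```

View pics/a6.png

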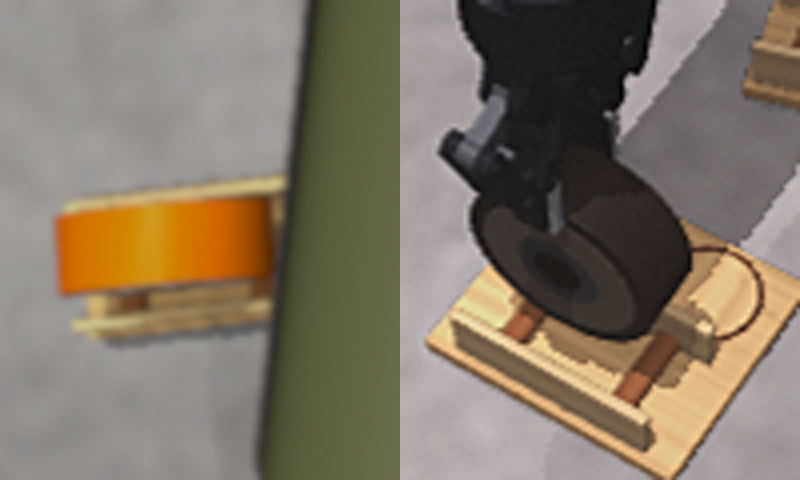

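The spare is seated in the left cradle, orange between the fences at (165,245). The worn wheel hangs squarely over the rack seat. Lowering it.

Request:
carry_out --moves '[{"travel": [0, 0, 1], "twist": 0}, {"travel": [0, 0, 1], "twist": 0}, {"travel": [0, 0, 1], "twist": 0}, {"travel": [0, 0, 0.7], "twist": 0}, {"travel": [0, 0, 0.4], "twist": 0}, {"travel": [0, 0, 0.3], "twist": 0}, {"travel": [0, 0, 0], "twist": 0}]'

```text
t: 35.3
eef_pos: [0.6827, 0.0116, 0.0951]
tool_rot: [180.0, 0.0, -0.2]
force: [-0.2, 0.1, -5.0]
width: 0.0362
```

Request:
carry_out --moves '[{"travel": [0, 0, 0.1], "twist": 0}, {"travel": [0, 0, 0.1], "twist": 0}, {"travel": [0, 0, 0.1], "twist": 0}, {"travel": [0, 0, 0], "twist": 0}]'

```text
t: 35.7
eef_pos: [0.6835, 0.0113, 0.0937]
tool_rot: [180.0, -0.1, -0.2]
force: [-0.6, -0.8, -0.8]
width: 0.0365
```

Request:
carry_out --moves '[{"travel": [0, 0, 0.1], "twist": 0}, {"travel": [0, 0, 0], "twist": 0}]'

```text
t: 35.9
eef_pos: [0.6836, 0.011, 0.0934]
tool_rot: [179.9, -0.1, -0.3]
force: [-1.9, -2.3, 4.4]
width: 0.0366
```

Request:
carry_out --moves '[{"travel": [0, 0, 0], "twist": 0}, {"travel": [0, 0, 0], "twist": 0}, {"travel": [0, 0, 0], "twist": 0}, {"travel": [0, 0, 0], "twist": 0}, {"travel": [0, 0, 0], "twist": 0}, {"travel": [0, 0, -1], "twist": 0}, {"travel": [0, 0, -1.5], "twist": 0}, {"travel": [0, 0, -2], "twist": 0}, {"travel": [0, 0, -2], "twist": 0}, {"travel": [0, 0, -2], "twist": 0}, {"travel": [0, 0, -2], "twist": 0}, {"travel": [0, 0, -2], "twist": 0}, {"travel": [0, 0, -1], "twist": -0.004}]' --jaw 6

```text
t: 37.2
eef_pos: [0.6839, 0.0117, 0.2296]
tool_rot: [-180.0, -0.2, 0.0]
force: [0.5, -1.0, 0.2]
width: 0.0602
```

Request:
carry_out --moves '[{"travel": [-1.5, 1.9, 0], "twist": 0}, {"travel": [-1.5, 1.9, 0], "twist": 0}, {"travel": [-1.5, 1.9, 0], "twist": 0}, {"travel": [-1.5, 1.9, 0], "twist": 0}, {"travel": [-1.5, 1.9, 0], "twist": 0}, {"travel": [-1.5, 1.9, 0], "twist": 0}, {"travel": [-1.5, 1.9, 0], "twist": 0}, {"travel": [-1.5, 1.9, 0], "twist": 0}, {"travel": [-1.5, 1.9, 0], "twist": 0}, {"travel": [-1.5, 1.9, 0], "twist": 0}, {"travel": [-1.5, 1.9, 0], "twist": 0}, {"travel": [-1.5, 1.9, 0], "twist": 0}, {"travel": [-1.5, 1.9, 0], "twist": 0}, {"travel": [-1.5, 1.9, 0], "twist": 0}, {"travel": [-1.5, 1.9, 0], "twist": 0}, {"travel": [0, 0.1, 0], "twist": 0}, {"travel": [0, 0, 0], "twist": 0}, {"travel": [0, 0, 0], "twist": 0}]' --jaw 5.5

```text
t: 39.0
eef_pos: [0.4584, -0.2738, 0.2266]
tool_rot: [-180.0, -0.0, 0.0]
force: [0.3, -0.3, 0.5]
width: 0.0551
```

```bash
python3 - <<'E'
from h import *
S=cam("scene");T=cam("top")
o=robot.get_obs();print(o["eef_pos"],o["tool_rot"],o["force"])
cv2.imwrite("pics/a7.png",np.hstack([cv2.resize(T["bgr"][90:310,90:330],(400,367)),cv2.resize(S["bgr"][60:280,90:330],(400,367))]))
E
```

```text
[ 0.45851242 -0.27360822  0.22657367] [-1.79985062e+02 -9.19360475e-03  7.27217631e-02] [-0.45614555  0.04097468  0.37528379]
```

View pics/a7.png

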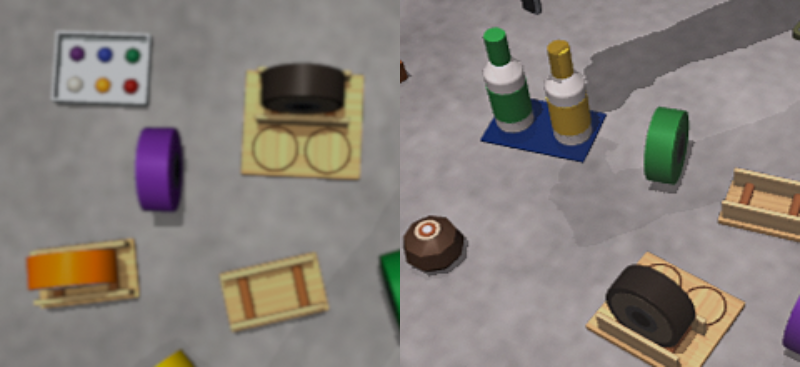

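The worn wheel is in the rack, the spare is in its cradle, and both bottles stand on the mat. The top view also shows both rings clear. Now I'll return yellow.

Request:
carry_out --moves '[{"travel": [0, 0, 1.5], "twist": 0}, {"travel": [0, 0, 1.5], "twist": 0}, {"travel": [0, 0, 1.5], "twist": 0}, {"travel": [0, 0, 1.5], "twist": 0}, {"travel": [0, 0, 1.5], "twist": 0}, {"travel": [0, 0, 1.3], "twist": 0}, {"travel": [0, 0, 0], "twist": 0}]'

```text
t: 39.8
eef_pos: [0.4571, -0.2728, 0.1368]
tool_rot: [-179.9, 0.2, 0.1]
force: [0.2, 0.0, 0.2]
width: 0.0552
```

Request:
carry_out --moves '[{"travel": [0, 0, 0], "twist": 0}, {"travel": [0, 0, 0], "twist": 0}, {"travel": [0, 0, 0], "twist": 0}, {"travel": [0, 0, 0], "twist": 0}, {"travel": [0, 0, 0], "twist": 0}, {"travel": [0, 0, 0], "twist": 0}]' --jaw 2 --newtons 30

```text
t: 40.4
eef_pos: [0.4585, -0.2746, 0.1395]
tool_rot: [180.0, -0.1, -0.0]
force: [0.0, 1.3, 5.8]
width: 0.0284
```

Request:
carry_out --moves '[{"travel": [0, 0, -0.5], "twist": 0}, {"travel": [0, 0, -1.5], "twist": 0}, {"travel": [0, 0, -2], "twist": 0}, {"travel": [0, 0, -2], "twist": 0}, {"travel": [0, 0, -2], "twist": 0}, {"travel": [0, 0, -2], "twist": 0}, {"travel": [0, 0, -2], "twist": 0}, {"travel": [0, 0, -2], "twist": 0}, {"travel": [0, 0, 0], "twist": 0}, {"travel": [1, -2, 0], "twist": 0}, {"travel": [1, -2, 0], "twist": 0}, {"travel": [1, -2, 0], "twist": 0}, {"travel": [1, -2, 0], "twist": 0}, {"travel": [1, -2, 0], "twist": 0}, {"travel": [1, -2, 0], "twist": 0}, {"travel": [1, -2, 0], "twist": 0}, {"travel": [1, -2, 0], "twist": 0}]'

```text
t: 42.1
eef_pos: [0.5373, -0.1134, 0.2766]
tool_rot: [-180.0, 0.2, -0.0]
force: [0.7, 0.7, -3.3]
width: 0.0288
```

Request:
carry_out --moves '[{"travel": [1, -2, 0], "twist": 0}, {"travel": [1, -2, 0], "twist": 0}, {"travel": [1, -2, 0], "twist": 0}, {"travel": [1, -2, 0], "twist": 0}, {"travel": [1, -2, 0], "twist": 0}, {"travel": [1, -2, 0], "twist": 0}, {"travel": [1, -2, 0], "twist": 0}, {"travel": [1.25, -1.9, 0], "twist": 0}, {"travel": [0, 0, 0], "twist": 0}, {"travel": [0, 0, 2], "twist": 0}, {"travel": [0, 0, 2], "twist": 0}, {"travel": [0, 0, 2], "twist": 0}, {"travel": [0, 0, 2], "twist": 0}, {"travel": [0, 0, 2], "twist": 0}, {"travel": [0, 0, 2], "twist": 0}, {"travel": [0, 0, 0.5], "twist": 0}, {"travel": [0, 0, 0], "twist": 0}, {"travel": [0, 0, 0], "twist": 0}]'

```text
t: 43.9
eef_pos: [0.6206, 0.0444, 0.1541]
tool_rot: [180.0, -0.0, -0.0]
force: [0.4, -0.7, -2.5]
width: 0.0284
```

Request:
carry_out --moves '[{"travel": [0, 0, 0.3], "twist": 0}, {"travel": [0, 0, 0.3], "twist": 0}, {"travel": [0, 0, 0.1], "twist": 0}, {"travel": [0, 0, 0.1], "twist": 0}, {"travel": [0, 0, 0.1], "twist": 0}, {"travel": [0, 0, 0], "twist": 0}]'

```text
t: 44.5
eef_pos: [0.6207, 0.0448, 0.1456]
tool_rot: [-180.0, -0.1, 0.0]
force: [-1.4, -0.2, 3.6]
width: 0.0286
```

Request:
carry_out --moves '[{"travel": [0, 0, 0.1], "twist": 0}, {"travel": [0, 0, 0], "twist": 0}]'

```text
t: 44.7
eef_pos: [0.621, 0.0448, 0.1456]
tool_rot: [-180.0, -0.1, 0.0]
force: [-2.9, 0.3, 8.4]
width: 0.0286
```

Request:
carry_out --moves '[{"travel": [0, 0, 0], "twist": 0}, {"travel": [0, 0, 0], "twist": 0}, {"travel": [0, 0, 0], "twist": 0}, {"travel": [0, 0, 0], "twist": 0}, {"travel": [0, 0, 0], "twist": 0}, {"travel": [0, 0, -1], "twist": 0}, {"travel": [0, 0, -2], "twist": 0}, {"travel": [0, 0, -2], "twist": 0}, {"travel": [0, 0, -2], "twist": 0}, {"travel": [0, 0, -2], "twist": 0}]' --jaw 5.5

```text
t: 45.7
eef_pos: [0.6205, 0.0447, 0.2353]
tool_rot: [-180.0, -0.0, 0.0]
force: [0.7, -0.3, -1.0]
width: 0.0548
```

Request:
carry_out --moves '[{"travel": [-0.7, 2.1, 0], "twist": 0}, {"travel": [-0.7, 2.1, 0], "twist": 0}, {"travel": [-0.7, 2.1, 0], "twist": 0}, {"travel": [-0.7, 2.1, 0], "twist": 0}, {"travel": [-0.7, 2.1, 0], "twist": 0}, {"travel": [-0.7, 2.1, 0], "twist": 0}, {"travel": [-0.7, 2.1, 0], "twist": 0}, {"travel": [-0.7, 2.1, 0], "twist": 0}, {"travel": [-0.7, 2.1, 0], "twist": 0}, {"travel": [-0.7, 2.1, 0], "twist": 0}, {"travel": [-0.7, 2.1, 0], "twist": 0}, {"travel": [-0.7, 2.1, 0], "twist": 0}, {"travel": [-0.7, 2.1, 0], "twist": 0}, {"travel": [-0.7, 2.1, 0], "twist": 0}, {"travel": [-0.7, 2.1, 0], "twist": 0}, {"travel": [-0.7, 2.1, 0], "twist": 0}, {"travel": [-0.7, 2.1, 0], "twist": 0}, {"travel": [-0.7, 2.1, 0], "twist": 0}, {"travel": [-0.7, 2.1, 0], "twist": 0}, {"travel": [-0.7, 0.7, 0], "twist": 0}]'

```text
t: 47.7
eef_pos: [0.4802, -0.3632, 0.2341]
tool_rot: [179.9, -0.0, -0.1]
force: [0.1, 0.2, -0.3]
width: 0.0549
```

Request:
carry_out --moves '[{"travel": [0, 0, 0], "twist": 0}, {"travel": [0, 0, 1.5], "twist": 0}, {"travel": [0, 0, 1.5], "twist": 0}, {"travel": [0, 0, 1.5], "twist": 0}, {"travel": [0, 0, 1.5], "twist": 0}, {"travel": [0, 0, 1.5], "twist": 0}, {"travel": [0, 0, 1.5], "twist": 0}, {"travel": [0, 0, 0.5], "twist": 0}, {"travel": [0, 0, 0], "twist": 0}]'

```text
t: 48.6
eef_pos: [0.4802, -0.3601, 0.1381]
tool_rot: [-179.9, 0.1, 0.1]
force: [0.5, -0.3, 0.7]
width: 0.0549
```

Request:
carry_out --moves '[{"travel": [0, 0, 0], "twist": 0}, {"travel": [0, 0, 0], "twist": 0}, {"travel": [0, 0, 0], "twist": 0}, {"travel": [0, 0, 0], "twist": 0}, {"travel": [0, 0, 0], "twist": 0}, {"travel": [0, 0, 0], "twist": 0}]' --jaw 2

```text
t: 49.2
eef_pos: [0.4813, -0.3618, 0.1398]
tool_rot: [179.9, -0.1, -0.0]
force: [1.3, 0.9, 6.1]
width: 0.0288
```

Request:
carry_out --moves '[{"travel": [0, 0, -0.5], "twist": 0}, {"travel": [0, 0, -1.5], "twist": 0}, {"travel": [0, 0, -2], "twist": 0}, {"travel": [0, 0, -2], "twist": 0}, {"travel": [0, 0, -2], "twist": 0}, {"travel": [0, 0, -2], "twist": 0}, {"travel": [0, 0, -2], "twist": 0}, {"travel": [0, 0, -2], "twist": 0}, {"travel": [0, 0, 0], "twist": 0}, {"travel": [0.55, -1.2, 0], "twist": 0}, {"travel": [0.8, -2, 0], "twist": 0}, {"travel": [0.8, -2, 0], "twist": 0}, {"travel": [0.8, -2, 0], "twist": 0}, {"travel": [0.8, -2, 0], "twist": 0}, {"travel": [0.8, -2, 0], "twist": 0}, {"travel": [0.8, -2, 0], "twist": 0}, {"travel": [0.8, -2, 0], "twist": 0}, {"travel": [0.8, -2, 0], "twist": 0}]'

```text
t: 51.0
eef_pos: [0.5492, -0.1871, 0.2764]
tool_rot: [-179.9, 0.2, 0.0]
force: [-0.7, -0.7, -1.6]
width: 0.0289
```

Request:
carry_out --moves '[{"travel": [0.8, -2, 0], "twist": 0}, {"travel": [0.8, -2, 0], "twist": 0}, {"travel": [0.8, -2, 0], "twist": 0}, {"travel": [0.8, -2, 0], "twist": 0}, {"travel": [0.8, -2, 0], "twist": 0}, {"travel": [0.8, -2, 0], "twist": 0}, {"travel": [0.8, -2, 0], "twist": 0}, {"travel": [0.8, -2, 0], "twist": 0}, {"travel": [0.3, -1, 0], "twist": 0}, {"travel": [0, 0, 0], "twist": 0}, {"travel": [0, 0, 2], "twist": 0}, {"travel": [0, 0, 2], "twist": 0}, {"travel": [0, 0, 2], "twist": 0}, {"travel": [0, 0, 2], "twist": 0}, {"travel": [0, 0, 2], "twist": 0}, {"travel": [0, 0, 2], "twist": 0}, {"travel": [0, 0, 0.5], "twist": 0}, {"travel": [0, 0, 0], "twist": 0}, {"travel": [0, 0, 0], "twist": 0}]'

```text
t: 52.9
eef_pos: [0.6173, -0.0198, 0.1544]
tool_rot: [180.0, -0.1, -0.0]
force: [-0.6, 0.4, -2.6]
width: 0.0291
```

Request:
carry_out --moves '[{"travel": [0, 0, 0.3], "twist": 0}, {"travel": [0, 0, 0.3], "twist": 0}, {"travel": [0, 0, 0.1], "twist": 0}, {"travel": [0, 0, 0.1], "twist": 0}, {"travel": [0, 0, 0.1], "twist": 0}, {"travel": [0, 0, 0], "twist": 0}]'

```text
t: 53.5
eef_pos: [0.6176, -0.0192, 0.1458]
tool_rot: [-180.0, -0.1, 0.0]
force: [-1.6, 0.9, 4.3]
width: 0.0285
```

Request:
carry_out --moves '[{"travel": [0, 0, 0.1], "twist": 0}, {"travel": [0, 0, 0], "twist": 0}]'

```text
t: 53.7
eef_pos: [0.6177, -0.0192, 0.1457]
tool_rot: [-180.0, -0.2, 0.0]
force: [-1.9, 0.8, 9.8]
width: 0.0283
```

Release, rise, and back off to the right, away from the top view.

Request:
carry_out --moves '[{"travel": [0, 0, 0], "twist": 0}, {"travel": [0, 0, 0], "twist": 0}, {"travel": [0, 0, 0], "twist": 0}, {"travel": [0, 0, 0], "twist": 0}, {"travel": [0, 0, 0], "twist": 0}, {"travel": [0, 0, -1], "twist": 0}, {"travel": [0, 0, -2], "twist": 0}, {"travel": [0, 0, -2], "twist": 0}, {"travel": [0, 0, -2], "twist": 0}, {"travel": [0, 0, -2], "twist": 0}]' --jaw 5.5

```text
t: 54.7
eef_pos: [0.617, -0.0193, 0.2352]
tool_rot: [180.0, -0.0, -0.0]
force: [-0.4, -0.5, 0.5]
width: 0.0549
```

Request:
carry_out --moves '[{"travel": [-0.7, 2.1, 0], "twist": 0}, {"travel": [-0.7, 2.1, 0], "twist": 0}, {"travel": [-0.7, 2.1, 0], "twist": 0}, {"travel": [-0.7, 2.1, 0], "twist": 0}, {"travel": [-0.7, 2.1, 0], "twist": 0}, {"travel": [-0.7, 2.1, 0], "twist": 0}, {"travel": [-0.7, 2.1, 0], "twist": 0}, {"travel": [-0.7, 2.1, 0], "twist": 0}, {"travel": [-0.7, 2.1, 0], "twist": 0}, {"travel": [-0.7, 2.1, 0], "twist": 0}, {"travel": [-0.7, 2.1, 0], "twist": 0}, {"travel": [-0.7, 2.1, 0], "twist": 0}, {"travel": [-0.7, 2.1, 0], "twist": 0}, {"travel": [-0.7, 2.1, 0], "twist": 0}, {"travel": [-0.7, 2.1, 0], "twist": 0}, {"travel": [0, 0, 0], "twist": 0}, {"travel": [0, 0, 0], "twist": 0}]'

```text
t: 56.4
eef_pos: [0.5119, -0.3344, 0.2341]
tool_rot: [-180.0, -0.0, -0.1]
force: [-0.1, 0.8, -1.2]
width: 0.0548
```

```bash
python3 - <<'E'
from h import *
T=cam("top");S=cam("scene");O=cv2.imread("pics/top0.png")
o=robot.get_obs();print(o["eef_pos"],o["force"],o["t"])
h=cv2.cvtColor(T["bgr"],cv2.COLOR_BGR2HSV)
for n,lo,hi,(x0,y0,x1,y1) in(("yellow",(20,120,80),(35,255,255),(239,151,262,175)),("green",(50,120,80),(80,255,255),(275,153,300,178))):
    m=cv2.inRange(h,lo,hi)[y0:y1,x0:x1]; ys,xs=np.nonzero(m); u=xs.mean()+x0,ys.mean()+y0; print(n,u,len(xs),onz(T,*u,.16))
cv2.imwrite("pics/a8.png",np.hstack([cv2.resize(T["bgr"][90:310,90:330],(400,367)),cv2.resize(S["bgr"][120:340,190:430],(400,367))]))
E
```

```text
[ 0.51217523 -0.3336453   0.23396626] [0.39015909 0.27818942 0.3286663 ] 56.5
yellow (np.float64(250.5098814229249), np.float64(163.11462450592884)) 253 [0.62090975 0.04635162 0.16      ]
green (np.float64(287.6933333333333), np.float64(165.50666666666666)) 225 [ 0.61827976 -0.01957669  0.16      ]
```

View pics/a8.png

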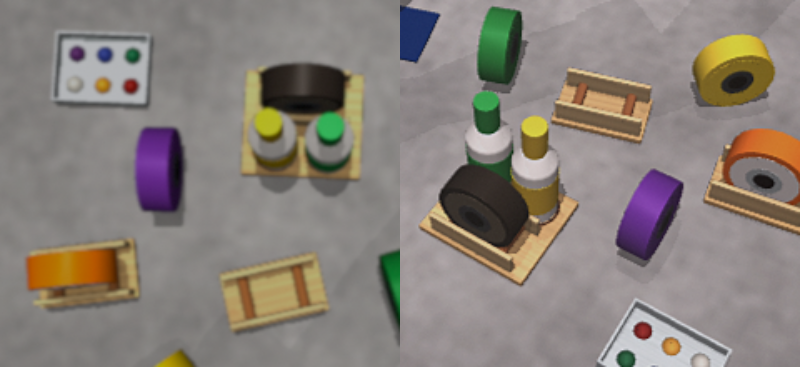

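Both caps are within about 1 mm of their starting positions. The worn wheel is seated in the rack, the spare in the left cradle, and the tray has not moved. Handing in.

```bash
python3 -c "
from rig import robot
print(robot.close_job())"
```

```text
the job is handed in; nothing more can be done
None
```

The job is done and handed in; the hand-in itself gives no verdict. I moved both bottles to the mat and seated the spare wheel in the empty cradle. I then put the worn wheel in the rack and stood each bottle back on its own ring. It took about 56 s of the 144 s allowed.

**Last checks:**
- **Bottles:** both upright. In the top view each cap is within about 1 mm of where it started, and they are not exchanged.
- **Wheels:** both look seated between their fences in both views. I checked this by eye and by the contact force on setting down, and did not measure their final positions.
- **Gem tray and stone:** the tray looks unmoved in the last picture. The stone was out of that frame, but nothing came near it and it looked unmoved the last time I saw it.
- **Gripper:** empty and clear of everything, reading less than 1 N.

No check failed or disagreed. The only hitch was that my first two move calls were rejected for their format, before anything moved.

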